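Feed a brass blank under the guard of a bench marking machine

ROBOT

A 7-joint arm with a two-finger parallel gripper is mounted at the origin on the work surface. World frame = base frame: x ahead of the robot, y to its left, z up, the work surface at z = 0. Lengths are in mm, angles in rad, forces in N, time in s.
With the tool pointing down it reaches from about 350 to 900 mm from the base axis. Payload 19.9 kg.
Tool frame: the origin (TCP) lies on the centre line of the jaws, within the pads' length; the fingertips stand 25 mm ahead of it and the grasp point (between the pads) lies 6 mm ahead of it; z points along the fingers, y is the direction in which the jaws open and shut (so a half turn about z gives the same grasp; the last joint's range is limited). The gripper opens to 94 mm and grips with 3 to 60 N. Pads are 16 mm wide; open, the fingers measure 119 mm over their backs; the gripper's body (75 mm by 177 mm) begins 78 mm behind the grasp point.
Start: joints at [-1.349, 0.417, -0.01, 1.614, 0.005, 1.111, -0.053], TCP at [162.356, 603.524, 230.425] pointing down, gripper open.
Joint ranges: [-2.81, 2.81], [-0.39, 2.02], [-1.27, 1.25], [0.06, 2.57], [-1.19, 4.33], [0.19, 2], [-2.82, 2.82]. Speed limits (rad/s): [1.89, 1.89, 2.39, 2.39, 3.01, 3.01, 3.01].

INTERFACE

Orientations are given as a unit quaternion [x, y, z, w].
In Python, from rig import readout, imaging, env gives the robot as it stands.
- The arm moves only by the shell command python3 -m pendant 'ROWS' [OPENING] [FORCE]. ROWS is JSON, a list of rows, each an object with "offset": the shift along the tool's x, y, z in cm, a list of three; "spin": the turn about the tool's z in rad. A call has 1 to 10 rows; each row is the pose to reach, as a shift and turn from the pose commanded when the call began, along the tool's axes at that moment; what a row does not reach only later rows make up. A row lasts 1/8 s, in which the tool goes at most 62.5 mm and 10.7 degrees, less where a joint would pass 70% of its speed; a pose out of reach is approached as far as the arm can. A call with a gripper value outside its range is refused whole. OPENING is the closure, from 0 (fully open) to 1 (shut), set as the call begins (- or left out, the last holds). The fingers move at their own pace and stop on an object; FORCE is the grip in N (left out, the last holds). Time passes only in rows, so rows that repeat a pose let the fingers close. It gives the time, the measured TCP pose, the force and the opening at its end, in the units of the state.
- readout.state(): the state, without advancing time (a new reading comes with each control period).
- imaging.capture(name): name is "scene" or "top"; returns a dict with "color" (480x640x3 uint8, red, green, blue), "intrinsics" (3x3 intrinsics, pixels), "origin" and "orientation" of the camera in the world. Camera axes: x right, y down, z forward; pixel columns grow to the right and rows downward; lengths in mm; the calibration is good to about 2 mm. A picture is of the moment at which its call begins. There is no depth.
- env.hand_in(): hands the job in, once; it reports no verdict.
The state is a dict: "time": time; "joint_positions": joint angles; "joint_velocities": joint speeds; "joint_efforts": joint torques, N m; "ee_pos": TCP position; "tool_rot": TCP orientation; "wrist_force": force on the tool from outside, world axes, zero at the start; "wrist_torque": the same for the moment, N m; "finger_gap": finger opening in mm.
Only numpy, scipy, OpenCV 4.12 (cv2) and the standard library are available. Lean on these libraries where they do the work, as an engineer would, in place of code of your own. Each camera call takes 0.05 s, during which the arm holds its last target.

TASK

Use the wooden push stick to feed the rectangular brass block along the marking machine's bed, in under the low plastic guard and out into the nest behind it, until it is fully home against the end stop. Then draw the stick back out, lay it down on the bench top clear of the machine and let go of it. Never touch the block with the gripper or arm, only with the stick, and leave the other things on the bench where they are.

Things in the scene. Friction and masses are not known exactly. Their poses are not given: they have to be found in the camera images.
- machine: fixed bench marking machine. Its x axis is the feed direction, z up; origin at bench height on the centre line of the guarded channel. Steel bed: top 20 mm above the bench, x -180 to +110 mm, y -78 to +46 mm. Infeed bed open on the -y side, fence on the +y side. Grey column at x +110 to +185 mm, y -55 to +55 mm, about 155 mm high with its head
- fence (a point): foot of the straight fence's inner face, at machine x = -110, y = +20 mm, on the bed (20 mm above the bench); axes as machine. The fence runs along the feed direction from x = -180 mm to the channel, whose +y wall and nest cheek continue the same face. It is 16 mm high above the bed, 14 mm thick
- mouth (a point): entrance of the guarded channel, on its centre line, machine x = -40 mm, 7 mm above the bed; axes as machine. Channel: x -40 to +30 mm, walls at y = +20 and -20 mm, pale clear-plastic roof plate 24 to 29 mm above the bed. Before the -y wall a slanting lead-in 16 mm high spreads from (x -40, y -20 mm) out to about (x -65, y -44 mm)
- nest (a point): where the block's centre is when fully home: on the centre line, machine x = +65 mm, 7 mm above the bed (27 mm above the bench); axes as machine. The nest, x +30 to +90 mm, is open above, between cheeks at y = +20 and -20 mm, 12 mm high; the end stop's face is at x = +90 mm, 16 mm high
- blank_centre (a point): centre of the rectangular brass block, 50 (its x) x 36 (its y) x 14 mm high, about 0.2 kg. It starts flat on the open infeed bed, off the fence and a little askew (its x axis within 0.25 rad of the feed direction), and goes lengthwise into the channel and nest. It slides with friction and stays where it is left
- stick_grip (a point): centre of the grip block of the wooden push stick, 36 mm above the stick's underside; x along the stick to its tip, z up. Grip block 56 mm long (x), 22 mm wide (y), its top 60 mm above the underside; may be held across the 22 mm from above. About 0.1 kg, nearly balanced there; starts standing on its underside on the bench
- stick_tip (a point): centre of the push stick's square tip face, 160 mm ahead (+x) of the grip centre, 7 mm above the underside. The stick's flat bar is 230 mm long (tail 70 mm behind the grip centre), 24 mm wide, 14 mm high
- hammer: bystander: small hammer lying on the bench
- pliers: bystander: small pliers with dark grips, about 130 mm long, 11 mm thick, lying on the bench
- jar: bystander: glass jar with metal lid, 52 mm across, 60 mm high
- bowl: bystander: white bowl of stones, 76 mm across, 26 mm high
- disc: bystander: round brass disc 44 mm across, 6 mm thick, on the bench (not the workpiece)
- tape: bystander: paper tape roll 64 mm across, 18 mm high
- wax: bystander: green carving-wax block 70 x 30 x 22 mm
Not all that is in view belongs to the job. Of the things like the part that bears blank_centre, leave any that is purple or turquoise; of the rest the larger one is meant.

How it is judged:
By the outcome, as a careful person would: the job done as asked, in the order asked, and still so for the second after the job is handed in, with the robot touching nothing.
It also fails if it takes over 67 s, if anything falls off the work surface, if the arm or the gripper's body presses on something with over 40 N, if the wrist force passes 120 N, or if a joint passes its speed limit or range.

## Working session

There is one attempt and no reset: what is moved stays moved. The work goes in short steps, Python scripts to look and compute and a shell command to move; the robot and the scene stay as the last step left them, time stands still between calls to the robot, and variables do not carry over. Pictures are saved under pics/ and viewed, and the job is handed in when it is done.

```bash
mkdir -p pics; ls; python3 - <<'E'
from rig import readout, imaging, env
import cv2,json
print(readout.state())
for n in("scene","top"):
    c=imaging.capture(n); cv2.imwrite(f"pics/{n}0.png",c["color"][:,:,::-1]); print(n,c["intrinsics"],c["origin"],c["orientation"])
E
```

```text
pics
{'time': 0.0, 'joint_positions': array([-1.34954923,  0.41797269, -0.0103211 ,  1.61418362,  0.00471796,
        1.11069106, -0.05298472]), 'joint_velocities': array([0.00104919, 0.00083722, 0.00065315, 0.00098345, 0.00069462,
       0.00107912, 0.00066124]), 'joint_efforts': array([ 7.17128842e-04, -8.51257968e+01,  6.39010370e-01, -4.25995016e+01,
       -4.87966742e-02,  1.87853153e-02,  8.63611194e-05]), 'ee_pos': array([162.24753925, 603.20903933, 229.82202096]), 'tool_rot': array([ 1.30972115e-01,  9.91385861e-01, -6.14793199e-04, -3.05348891e-05]), 'wrist_force': array([-0.52042888, -0.42010511,  0.33055798]), 'wrist_torque': array([-0.00453641,  0.04040509, -0.02404453]), 'finger_gap': 94.18305145398934}
scene [[480.40884394   0.         317.32131958]
 [  0.         480.40884394 243.05876397]
 [  0.           0.           1.        ]] [1263.19446719 -442.70069452  801.3102482 ] [ 0.76607138  0.51209781 -0.208551   -0.32771476]
top [[502.24711303   0.         322.08846002]
 [  0.         502.24711303 233.21384132]
 [  0.           0.           1.        ]] [ 518.64493976 -127.38305702 1117.11981111] [-0.70131468  0.71195281 -0.03083456  0.01817007]
```

View pics/scene0.png

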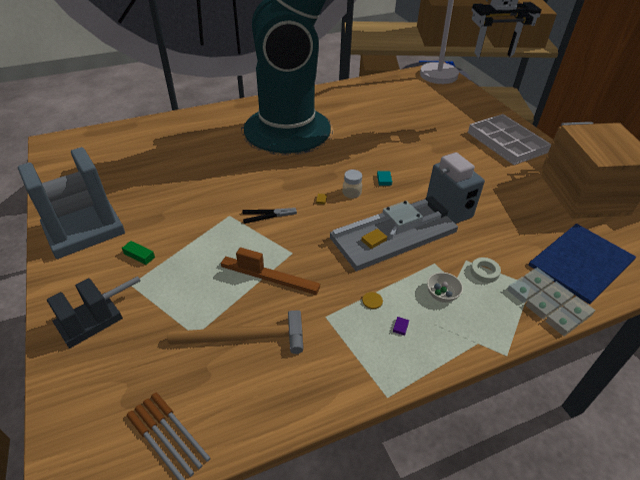

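View pics/top0.png

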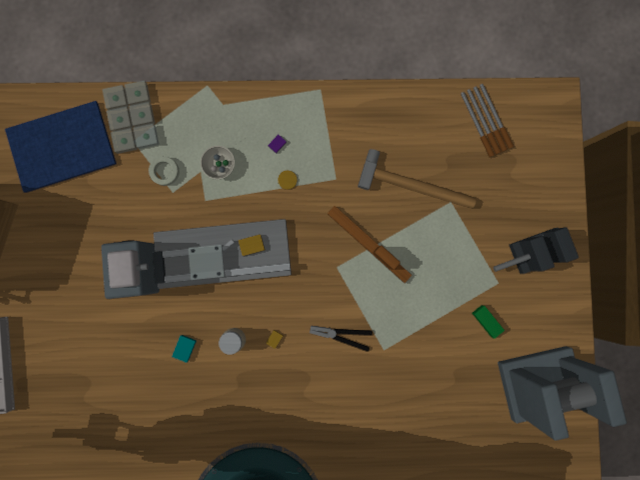

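The larger brass block at top (251,245), on the infeed bed, is the candidate. The others are the small brass one at (275,339), purple (277,144), turquoise (184,348) and the round disc (288,180). I'll confirm it in a crop.

```bash
python3 - <<'E'
import cv2
a=cv2.imread("pics/top0.png")
cv2.imwrite("pics/c1.png",cv2.resize(a[210:305,95:300],None,fx=3.9,fy=3.9,interpolation=cv2.INTER_CUBIC))
cv2.imwrite("pics/c2.png",cv2.resize(a[195:295,320:425],None,fx=5,fy=5,interpolation=cv2.INTER_CUBIC))
b=cv2.imread("pics/scene0.png")
cv2.imwrite("pics/c3.png",cv2.resize(b[150:275,320:490],None,fx=4.6,fy=4.6,interpolation=cv2.INTER_CUBIC))
E
```

```text
(no output)
```

View pics/c1.png

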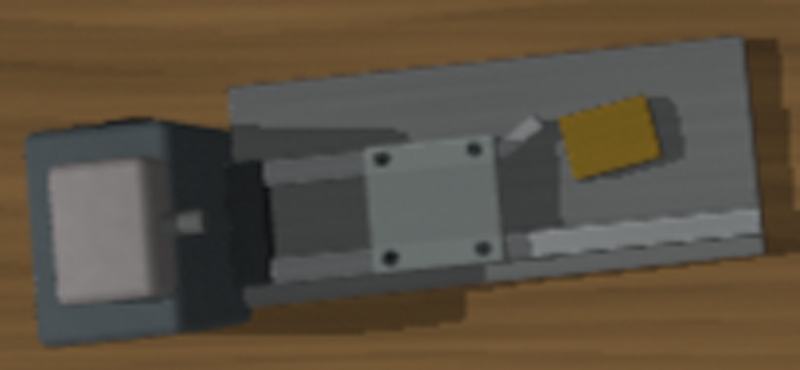

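View pics/c2.png

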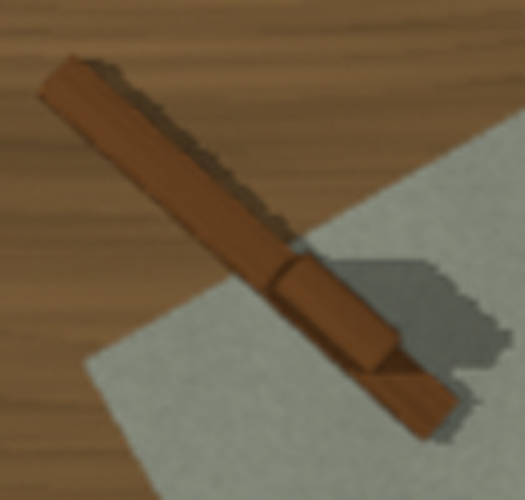

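View pics/c3.png

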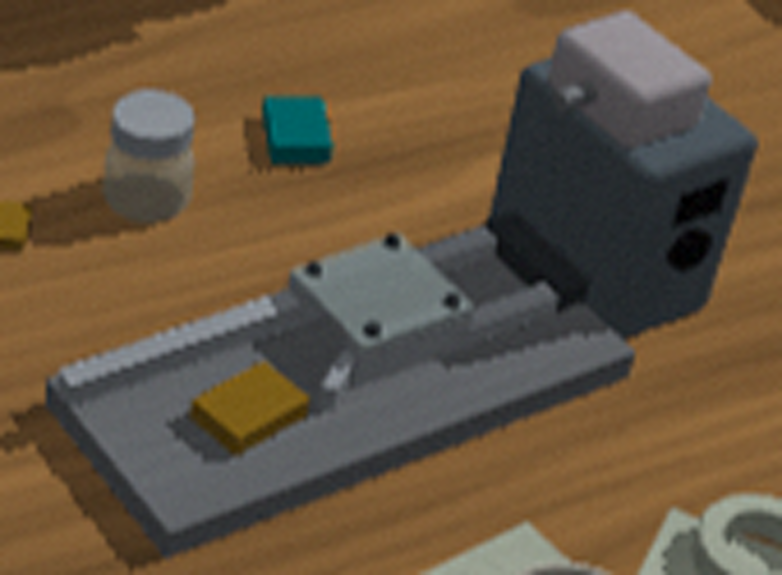

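Crop: the brass block on the bed (about 50x36) is larger than the brass piece at (275,339), so it's the one meant. Next I measure machine, block and stick.

```bash
cat > h.py <<'E'
import numpy as np,cv2
from scipy.spatial.transform import Rotation as R
CAL={"scene":([[480.40884394,0,317.32131958],[0,480.40884394,243.05876397],[0,0,1]],[1263.19446719,-442.70069452,801.3102482],[0.76607138,0.51209781,-0.208551,-0.32771476]),
"top":([[502.24711303,0,322.08846002],[0,502.24711303,233.21384132],[0,0,1]],[518.64493976,-127.38305702,1117.11981111],[-0.70131468,0.71195281,-0.03083456,0.01817007])}
def ray(n,uv,z):
    K,o,q=CAL[n];uv=np.atleast_2d(uv).astype(float)
    d=np.c_[uv,np.ones(len(uv))]@np.linalg.inv(K).T@R.from_quat(q).as_matrix().T
    o=np.array(o);return o+d*((z-o[2])/d[:,2])[:,None]
def proj(n,P):
    K,o,q=CAL[n];c=(np.atleast_2d(P)-o)@R.from_quat(q).as_matrix();p=c@np.array(K).T;return p[:,:2]/p[:,2:]
def mask_brass(im):
    h=cv2.cvtColor(im,cv2.COLOR_BGR2HSV);return cv2.inRange(h,(18,160,70),(32,255,255))
def mask_stick(im):
    h=cv2.cvtColor(im,cv2.COLOR_BGR2HSV);return cv2.inRange(h,(5,165,50),(14,255,200))
def comps(m,amin=15):
    cs,_=cv2.findContours(m,cv2.RETR_EXTERNAL,cv2.CHAIN_APPROX_NONE)
    return sorted([c for c in cs if cv2.contourArea(c)>amin],key=cv2.contourArea,reverse=True)
def rect(n,c,z):
    P=ray(n,c[:,0,:],z)[:,:2].astype(np.float32)
    return cv2.minAreaRect(P)
E
python3 - <<'E'
from h import *
a=cv2.imread("pics/top0.png");b=cv2.imread("pics/scene0.png")
cr=lambda p:np.array(p)/3.9+[95,210]-.37
bed=ray("top",cr([[231,88],[742,38],[764,252]]),20)
print("bed",bed.round(1),np.linalg.norm(bed[1]-bed[0]),np.linalg.norm(bed[2]-bed[1]))
u=(bed[0]-bed[1])[:2];yaw=np.arctan2(u[1],u[0]);v=(bed[2]-bed[1])[:2];print("yaw",yaw,np.arctan2(v[1],v[0])-np.pi/2)
roof=ray("top",cr([[365,151],[493,136],[503,264],[375,273]]),49);print("roof",roof.round(1))
for n,im,z in(("top",a,34),):
    for c in comps(mask_brass(im)): 
        M=cv2.moments(c);print(n,"brass",M['m10']/M['m00'],M['m01']/M['m00'],cv2.contourArea(c),rect(n,c,z))
cs=comps(mask_stick(a),100)
for c in cs: print("stick?",cv2.boundingRect(c),cv2.contourArea(c),rect("top",c,14))
s2=lambda p:np.array(p)/5+[320,195]-.4
q=ray("top",s2([[38,94],[73,56],[460,402],[424,440]]),14);print("bar",q.round(1))
g=ray("top",s2([[272,285],[305,253],[401,336],[373,372]]),60);print("grip top",g.round(1))
cs3=lambda p:np.array(p)/4.6+[320,150]-.39
print("scene bed",ray("scene",cs3([[50,382],[165,545],[632,350]]),20).round(1))
print("scene roof",ray("scene",cs3([[290,277],[392,235],[472,302],[365,345]]),49).round(1))
E
```

```text
bed [[602.2 218.7  20. ]
 [626.3 -66.6  20. ]
 [506.2 -77.6  20. ]] 286.2806955596275 120.54776579787863
yaw 1.6549307827576754 -4.621060370360229
roof [[564.6 136.9  49. ]
 [571.8  67.6  49. ]
 [502.3  62.4  49. ]
 [498.6 131.4  49. ]]
top brass 251.0975482524778 244.75065206051121 319.5 ((571.0025634765625, 5.823295593261719), (34.101287841796875, 48.13474655151367), 14.915913581848145)
top brass 287.17246080436263 179.70415814587594 244.5 ((710.8576049804688, -73.95917510986328), (36.94981384277344, 39.56820297241211), 89.44354248046875)
top brass 273.9236326109391 338.9422084623323 161.5 ((369.649658203125, -41.25325393676758), (24.27082633972168, 34.13264846801758), 59.302635192871094)
stick? (328, 206, 83, 76) 977.0 ((571.8033447265625, -251.46420288085938), (226.9135284423828, 26.28274917602539), 47.54180145263672)
stick? (481, 128, 32, 29) 346.5 ((795.4356079101562, -542.7120361328125), (48.29975128173828, 59.547183990478516), 23.08277130126953)
bar [[ 638.8 -159.7   14. ]
 [ 655.5 -175.5   14. ]
 [ 500.3 -342.9   14. ]
 [ 483.9 -326.6   14. ]]
grip top [[ 551.5 -255.8   60. ]
 [ 564.8 -270.    60. ]
 [ 529.2 -309.7   60. ]
 [ 514.2 -297.5   60. ]]
scene bed [[509.  -77.   20. ]
 [634.8 -72.3  20. ]
 [601.3 219.4  20. ]]
scene roof [[510.1  59.8  49. ]
 [499.7 127.7  49. ]
 [563.2 138.6  49. ]
 [571.7  69.8  49. ]]
```

```bash
python3 - <<'E'
from h import *
M=[[110,-78],[-180,-78],[-180,46]]
W1=[[602.2,218.7],[626.3,-66.6],[506.2,-77.6]];W2=[[601.3,219.4],[634.8,-72.3],[509,-77]]
def fit(M,W):
    M=np.array(M,float);W=np.array(W,float);m=M[:,0]+1j*M[:,1];w=W[:,0]+1j*W[:,1]
    r=((w-w.mean())*np.conj(m-m.mean())).sum();t=np.angle(r);o=w.mean()-np.exp(1j*t)*m.mean()
    res=abs(o+np.exp(1j*t)*m-w);return t,o,res.round(1)
rc1=np.mean([[564.6,136.9],[571.8,67.6],[502.3,62.4],[498.6,131.4]],0);rc2=np.mean([[510.1,59.8],[499.7,127.7],[563.2,138.6],[571.7,69.8]],0)
print(rc1,rc2)
print(fit(M+[[-5,0]],W1+[rc1]));print(fit([M[0],M[2],[-5,0]],[W2[0],W2[2],rc2]))
t,o,_=fit(M*1+[[-5,0]]+[M[0],M[2],[-5,0]],W1+[rc1]+[W2[0],W2[2],rc2]);print(t,o)
for x in W1+[rc1]+W2+[rc2]+[[571.0,5.82]]:
    p=((x[0]+1j*x[1])-o)*np.exp(-1j*t);print(np.round([p.real,p.imag],1))
# project machine model onto views
def w(x,y,z): p=o+np.exp(1j*t)*(x+1j*y);return [p.real,p.imag,z]
for n in("top","scene"):
    im=cv2.imread(f"pics/{n}0.png");
    im=cv2.resize(im,None,fx=4,fy=4,interpolation=cv2.INTER_CUBIC)
    for L,col in (([(-180,-78,20),(110,-78,20),(110,46,20),(-180,46,20)],(0,0,255)),([(-180,20,36),(90,20,36)],(0,255,0)),([(-180,20,20),(90,20,20)],(255,255,0)),([(-40,-20,44),(-65,-44,36)],(0,255,255)),([(30,-20,32),(90,-20,32)],(255,0,255))):
        P=((proj(n,[w(*l) for l in L])+.5)*4-.5).round().astype(int);cv2.polylines(im,[P.reshape(-1,1,2)],False,col,1)
    x0,y0=((95,210) if n=="top" else (320,150));cv2.imwrite(f"pics/ov_{n}.png",im[y0*4:y0*4+500,x0*4:x0*4+800])
E
```

```text
[534.325  99.575] [536.175  98.975]
(np.float64(1.6592636010171669), np.complex128(534.2313586234959+104.58976644454677j), array([2.4, 2. , 2.2, 0.3]))
(np.float64(1.673080410465691), np.complex128(535.6614365419646+104.2385430646215j), array([2.3, 2.6, 0.3]))
1.6639584498973083 (534.7738182549191+104.40129670914226j)
[107.5 -77.8]
[-178.8  -75.2]
[-178.6   45.4]
[-4.8  0.9]
[108.3 -76.9]
[-185.2  -83.2]
[-178.2   42.5]
[-5.5 -0.9]
[-101.5  -26.9]
```

View pics/ov_top.png

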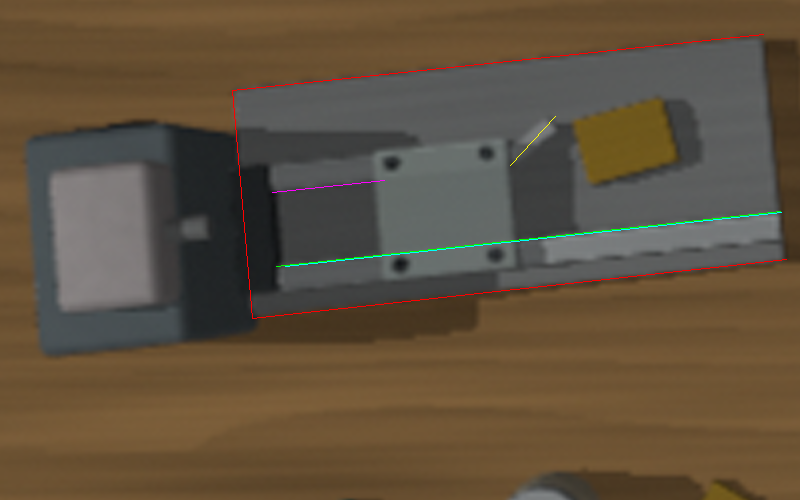

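View pics/ov_scene.png

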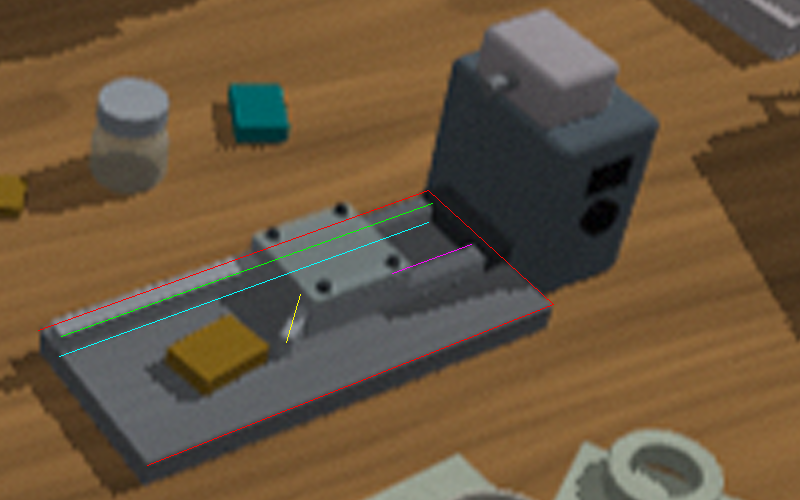

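The model overlay fits the bed, fence, lead-in and nest within about 1–2 mm. The block is at machine (-101,-27), yaw about +0.17. The stick's grip is at (539.6,-283.8), yaw 0.828, and both the bar and grip block give that position.

```bash
cat >> h.py <<'E'
T=1.661;O=534.8+104.4j
def m2w(x,y): p=O+np.exp(1j*T)*(x+1j*y);return np.array([p.real,p.imag])
def w2m(x,y): p=(x+1j*y-O)*np.exp(-1j*T);return np.array([p.real,p.imag])
def go(tx,ty,tz,yaw,cur=None):
    """world target TCP -> offset cm in tool axes, spin. cur=(x,y,z,yaw) commanded, default measured"""
    from rig import readout
    s=readout.state();
    Rm=R.from_quat(s["tool_rot"]).as_matrix();my=np.arctan2(Rm[1,0],Rm[0,0])
    print("t",s["time"],"meas",s["ee_pos"].round(1),"yaw",my.round(4),"tilt",Rm[2].round(4),"mach",w2m(*s["ee_pos"][:2]).round(1),"gap",round(s["finger_gap"],1),"F",s["wrist_force"].round(1))
    if cur is None: cur=(*s["ee_pos"],my)
    d=np.array([tx-cur[0],ty-cur[1]]);c,sn=np.cos(cur[3]),np.sin(cur[3])
    off=np.array([c*d[0]+sn*d[1], -(-sn*d[0]+c*d[1]), -(tz-cur[2])])/10
    sp=-((yaw-cur[3]+np.pi)%(2*np.pi)-np.pi)
    print("offset",off.round(2),"spin",sp.round(4))
E
python3 - <<'E'
from h import *
go(539.6,-283.8,140,.828,(162.356,603.524,230.425,2*np.arctan2(.99138,.13097)))
from rig import readout
print(R.from_quat(readout.state()["tool_rot"]).as_matrix().round(3))
E
```

```text
t 0.1 meas [162.3 603.2 229.9] yaw 2.8788 tilt [-1.0e-04 -1.1e-03 -1.0e+00] mach [530.4 326. ] gap 94.0 F [ 0.6 -0.1 -0.3]
offset [-59.47 -75.89   9.04] spin 2.0509
[[-0.966  0.26  -0.   ]
 [ 0.26   0.966 -0.001]
 [-0.    -0.001 -1.   ]]
```

```bash
python3 -m pendant '[{"offset":[-4,-5,0],"spin":0.12},{"offset":[-8,-10,0],"spin":0.25},{"offset":[-12,-15,0],"spin":0.4},{"offset":[-16,-20,0],"spin":0.55},{"offset":[-20,-25,0],"spin":0.7},{"offset":[-24,-30,0],"spin":0.85},{"offset":[-28,-35,0],"spin":1.0},{"offset":[-32,-40,0],"spin":1.15},{"offset":[-36,-45,1],"spin":1.3},{"offset":[-40,-50,2],"spin":1.45}]' 0
python3 -c "
from h import *
go(539.6,-283.8,120,.828)"
```

```text
time: 1.35
ee_pos: [412.6, 30.1, 213.1]
tool_rot: [0.757, 0.653, 0.001, 0.0]
wrist_force: [1.0, 0.8, 0.9]
finger_gap: 94.2
t 1.35 meas [412.6  30.1 213.1] yaw 1.4241 tilt [ 8.e-04  9.e-04 -1.e+00] mach [-63.  128.4] gap 94.2 F [1.  0.8 0.9]
offset [-29.19  17.15   9.31] spin 0.5961
```

```bash
python3 -c "
from h import *
c=2.8789;x=np.array([np.cos(c),np.sin(c)]);y=np.array([np.sin(c),-np.cos(c)])
p=np.array([162.356,603.524])-400*x-500*y;print(p)
go(539.6,-283.8,110,.828,(p[0],p[1],210.4,1.4289))"
```

```text
[418.79281359  16.80416853]
t 1.35 meas [412.6  30.1 213.1] yaw 1.4241 tilt [ 8.e-04  9.e-04 -1.e+00] mach [-63.  128.4] gap 94.2 F [1.  0.8 0.9]Traceback (most recent call last):
  File "<string>", line 5, in <module>
    go(539.6,-283.8,110,.828,(p[0],p[1],210.4,1.4289))
    ~~^^^^^^^^^^^^^^^^^^^^^^^^^^^^^^^^^^^^^^^^^^^^^^^^
  File "h.py", line 34, in go
    print("offset",off.round(2),"spin",sp.round(4))
                                       ^^^^^^^^
AttributeError: 'float' object has no attribute 'round'
```

```bash
sed -i 's/sp.round(4)/round(float(sp),4)/' h.py; python3 -c "
from h import *
go(539.6,-283.8,110,.828,(418.79,16.80,210.4,1.4289))"
```

```text
t 1.35 meas [412.6  30.1 213.1] yaw 1.4241 tilt [ 8.e-04  9.e-04 -1.e+00] mach [-63.  128.4] gap 94.2 F [1.  0.8 0.9]
offset [-28.05  16.21  10.04] spin 0.6009
```

```bash
python3 -m pendant '[{"offset":[-4.5,2.6,1],"spin":0.1},{"offset":[-9,5.2,3],"spin":0.2},{"offset":[-13.5,7.8,4],"spin":0.3},{"offset":[-18,10.4,5],"spin":0.4},{"offset":[-22.5,13,7],"spin":0.5},{"offset":[-26,15,9],"spin":0.56},{"offset":[-28.05,16.2,10.0],"spin":0.601},{"offset":[-28.05,16.2,10.0],"spin":0.601},{"offset":[-28.05,16.2,10.0],"spin":0.601}]' 0
python3 -c "
from h import *
from rig import imaging
go(539.6,-283.8,48,.828)
for n in('top','scene'):
  a=imaging.capture(n)['color'][:,:,::-1];cv2.imwrite('pics/%s1.png'%n,a)
  p=proj(n,[[539.6,-283.8,60]])[0].astype(int);print(p)
  x,y=max(0,p[0]-70),max(0,p[1]-60);cv2.imwrite('pics/%s1c.png'%n,cv2.resize(a[y:y+120,x:x+140],None,fx=4,fy=4))
"
```

```text
time: 2.48
ee_pos: [532.6, -268.0, 113.0]
tool_rot: [0.915, 0.403, -0.0, -0.0]
wrist_force: [-0.9, 0.0, 0.2]
finger_gap: 94.1
t 2.475 meas [ 532.6 -268.   113. ] yaw 0.8287 tilt [ 0.e+00 -4.e-04 -1.e+00] mach [-370.7   35.7] gap 94.1 F [-0.9  0.   0.2]
offset [-0.69  1.58  6.5 ] spin 0.0007
[387 257]
[249 252]
```

View pics/scene1c.png

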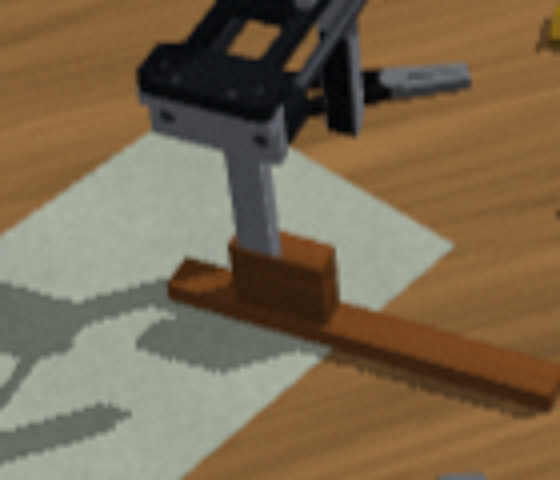

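The gripper is above the grip block but about 17 mm short, so I correct this before descending.

```bash
python3 -m pendant '[{"offset":[-0.4,0.8,0.5]},{"offset":[-0.69,1.58,1.0]},{"offset":[-0.69,1.58,1.0]},{"offset":[-0.69,1.58,1.0]}]' 0
python3 -c "
from h import *
go(539.6,-283.8,48,.828)"
```

```text
t 2.575 meas [ 532.9 -267.7  113.4] yaw 0.8292 tilt [ 7.e-04  1.e-04 -1.e+00] mach [-370.4   35.4] gap 93.9 F [-0.5  0.9  0.6]
offset [-0.74  1.58  6.54] spin 0.0012invalid input at $[0]: expected keys offset, spin
```

```bash
python3 -m pendant '[{"offset":[-0.4,0.8,0.5],"spin":0},{"offset":[-0.7,1.58,1.0],"spin":0},{"offset":[-0.7,1.58,1.0],"spin":0},{"offset":[-0.7,1.58,1.0],"spin":0}]' 0
python3 -c "
from h import *
go(539.6,-283.8,48,.828)"
```

```text
time: 3.08
ee_pos: [539.6, -284.6, 102.9]
tool_rot: [0.916, 0.402, -0.0, -0.0]
wrist_force: [0.0, 0.4, 0.6]
finger_gap: 94.2
t 3.075 meas [ 539.6 -284.6  102.9] yaw 0.8277 tilt [-2.e-04 -1.e-04 -1.e+00] mach [-387.8   30.3] gap 94.2 F [0.  0.4 0.6]
offset [ 0.06 -0.05  5.49] spin -0.0003
```

```bash
python3 -m pendant '[{"offset":[0,0,2],"spin":0},{"offset":[0,0,4],"spin":0},{"offset":[0,0,5.5],"spin":0},{"offset":[0,0,5.5],"spin":0}]' 0 && python3 -m pendant '[{"offset":[0,0,0],"spin":0},{"offset":[0,0,0],"spin":0},{"offset":[0,0,0],"spin":0},{"offset":[0,0,0],"spin":0},{"offset":[0,0,0],"spin":0},{"offset":[0,0,0],"spin":0},{"offset":[0,0,0],"spin":0},{"offset":[0,0,0],"spin":0}]' 1 45
python3 -c "
from h import *
go(*m2w(-245,-62),72,T)"
```

```text
time: 3.58
ee_pos: [538.9, -284.2, 46.5]
tool_rot: [0.916, 0.402, -0.001, -0.001]
wrist_force: [-0.3, 0.7, 0.9]
finger_gap: 94.0
time: 4.58
ee_pos: [539.7, -284.5, 48.0]
tool_rot: [0.916, 0.402, -0.0, 0.0]
wrist_force: [0.3, -0.2, 0.0]
finger_gap: 21.7
t 4.575 meas [ 539.7 -284.5   48. ] yaw 0.8278 tilt [-1.e-04  1.e-04 -1.e+00] mach [-387.8   30.2] gap 21.7 F [ 0.3 -0.2  0. ]
offset [16.42 -4.37 -2.4 ] spin -0.8332
```

```bash
python3 -m pendant '[{"offset":[0,0,-2],"spin":0},{"offset":[0,0,-4],"spin":0},{"offset":[0,0,-5.5],"spin":0},{"offset":[0,0,-5.5],"spin":0},{"offset":[0,0,-5.5],"spin":0}]' 1 45
python3 -c "
from h import *
print(m2w(-238,-70));go(*m2w(-238,-70),103.5,T)"
```

```text
time: 5.2
ee_pos: [539.6, -284.2, 102.7]
tool_rot: [0.916, 0.402, -0.0, -0.0]
wrist_force: [-0.6, 0.5, -1.3]
finger_gap: 21.6
[ 625.95478075 -126.32669101]
t 5.2 meas [ 539.6 -284.2  102.7] yaw 0.828 tilt [ 0.e+00 -3.e-04 -1.e+00] mach [-387.5   30.3] gap 21.6 F [-0.6  0.5 -1.3]
offset [17.47 -4.32 -0.08] spin -0.833
```

```bash
python3 -m pendant '[{"offset":[2.5,-0.6,0],"spin":-0.12},{"offset":[5,-1.2,0],"spin":-0.24},{"offset":[7.5,-1.8,0],"spin":-0.36},{"offset":[10,-2.5,0],"spin":-0.48},{"offset":[12.5,-3.1,0],"spin":-0.6},{"offset":[15,-3.7,0],"spin":-0.72},{"offset":[16.8,-4.2,0],"spin":-0.81},{"offset":[17.47,-4.32,0],"spin":-0.833},{"offset":[17.47,-4.32,0],"spin":-0.833},{"offset":[17.47,-4.32,0],"spin":-0.833}]' 1 45
python3 -c "
from h import *
from rig import imaging
go(*m2w(-238,-70),70.5,T)
for n in('top','scene'):
  a=imaging.capture(n)['color'][:,:,::-1];cv2.imwrite('pics/%s2.png'%n,a)
cv2.imwrite('pics/top2c.png',cv2.resize(cv2.imread('pics/top2.png')[170:310,150:400],None,fx=3,fy=3))
cv2.imwrite('pics/scene2c.png',cv2.resize(cv2.imread('pics/scene2.png')[140:310,230:490],None,fx=3,fy=3))
"
```

```text
time: 6.45
ee_pos: [625.5, -127.6, 102.8]
tool_rot: [0.675, 0.737, -0.0, 0.0]
wrist_force: [-0.7, 0.2, -0.1]
finger_gap: 21.8
t 6.45 meas [ 625.5 -127.6  102.8] yaw 1.6584 tilt [-5.e-04 -5.e-04 -1.e+00] mach [-239.3  -69.5] gap 21.8 F [-0.7  0.2 -0.1]
offset [0.13 0.05 3.23] spin -0.0026
```

View pics/top2c.png

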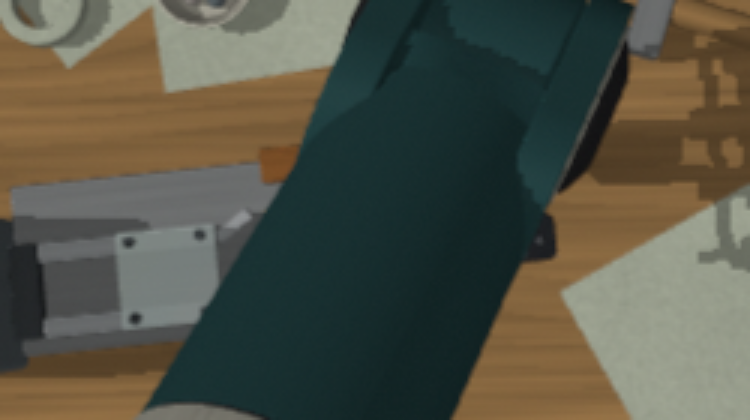

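View pics/scene2c.png

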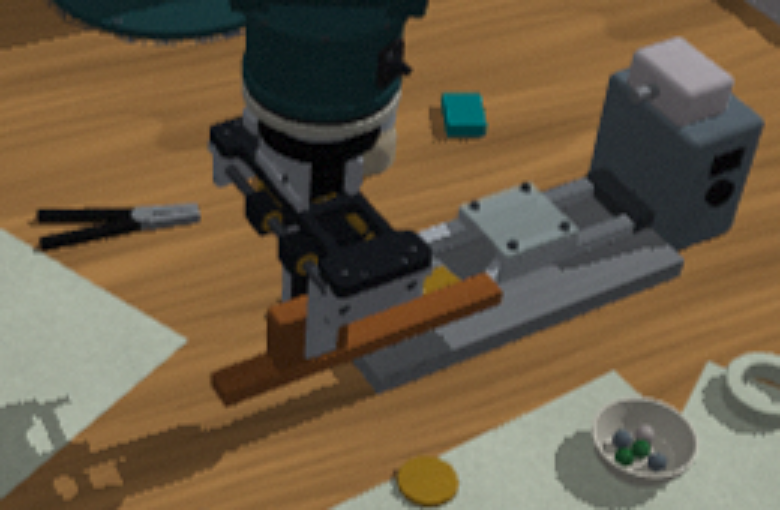

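```bash
python3 -c "
from h import *
p=ray('top',[[237.3,225.3]],69)[0];print(p,w2m(*p[:2]))"
python3 -m pendant '[{"offset":[0.1,0,1],"spin":0},{"offset":[0.1,0,2.5],"spin":0},{"offset":[0.1,0,3.2],"spin":0},{"offset":[0.1,0,3.2],"spin":0}]' 1 45
python3 -c "
from h import *
go(*m2w(-238,-28),70.5,T)"
```

```text
[610.40282073  30.07986478  69.        ] [-80.82838741 -68.60058884]
time: 7.05
ee_pos: [625.5, -125.6, 70.1]
tool_rot: [0.675, 0.738, -0.0, -0.0]
wrist_force: [-1.0, -0.4, -0.4]
finger_gap: 21.1
t 7.05 meas [ 625.5 -125.6   70.1] yaw 1.6607 tilt [ 1.0e-04 -1.3e-03 -1.0e+00] mach [-237.3  -69.6] gap 21.1 F [-1.  -0.4 -0.4]
offset [-0.07 -4.16 -0.04] spin -0.0003
```

```bash
python3 -m pendant '[{"offset":[0,-0.6,0],"spin":0},{"offset":[0,-1.2,0],"spin":0},{"offset":[0,-1.7,0],"spin":0},{"offset":[0,-2.1,0],"spin":0},{"offset":[0,-2.5,0],"spin":0},{"offset":[0,-2.9,0],"spin":0},{"offset":[0,-3.2,0],"spin":0},{"offset":[0,-3.5,0],"spin":0},{"offset":[0,-3.7,0],"spin":0},{"offset":[0,-3.8,0],"spin":0}]' 1 45
python3 -c "
from h import *
from rig import imaging
go(*m2w(-238,-28),70.5,T)
n='scene'
a=imaging.capture(n)['color'][:,:,::-1];cv2.imwrite('pics/%s3.png'%n,a)
cv2.imwrite('pics/scene3c.png',cv2.resize(a[140:310,270:490],None,fx=3.5,fy=3.5))
"
```

```text
time: 8.3
ee_pos: [588.0, -129.0, 71.0]
tool_rot: [0.675, 0.738, -0.0, 0.0]
wrist_force: [1.8, -0.9, -0.1]
finger_gap: 21.5
t 8.3 meas [ 588. -129.   71.] yaw 1.6608 tilt [-0.  0. -1.] mach [-237.3  -32. ] gap 21.5 F [ 1.8 -0.9 -0.1]
offset [-0.07 -0.4   0.05] spin -0.0002
```

View pics/scene3c.png

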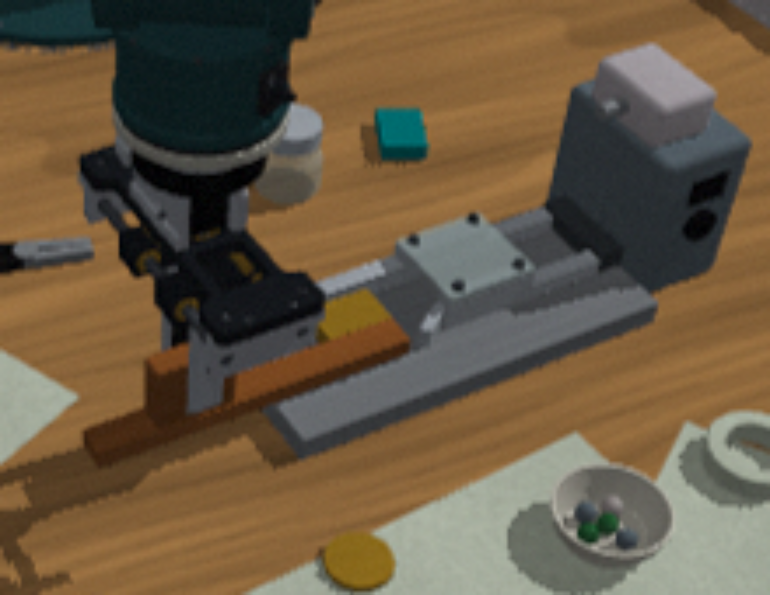

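The block is aligned along the bar, nearly at the fence. I close the last few millimetres in small steps while watching the force.

```bash
python3 -m pendant '[{"offset":[0,-0.1,0],"spin":0},{"offset":[0,-0.2,0],"spin":0},{"offset":[0,-0.3,0],"spin":0},{"offset":[0,-0.35,0],"spin":0},{"offset":[0,-0.35,0],"spin":0}]' 1 45; python3 -m pendant '[{"offset":[0,-0.1,0],"spin":0},{"offset":[0,-0.1,0],"spin":0}]' 1 45;python3 -m pendant '[{"offset":[0,-0.1,0],"spin":0},{"offset":[0,-0.1,0],"spin":0}]' 1 45
python3 -c "
from h import *
go(*m2w(-238,-28),70.5,T)"
```

```text
time: 8.98
ee_pos: [584.6, -129.3, 71.0]
tool_rot: [0.675, 0.738, -0.0, 0.0]
wrist_force: [1.1, -0.1, 0.3]
finger_gap: 21.4
time: 9.22
ee_pos: [583.6, -129.5, 71.0]
tool_rot: [0.675, 0.738, -0.0, 0.0]
wrist_force: [1.2, -0.2, 0.5]
finger_gap: 21.8
time: 9.48
ee_pos: [582.9, -129.5, 71.1]
tool_rot: [0.675, 0.738, 0.0, 0.0]
wrist_force: [4.0, 0.1, -1.3]
finger_gap: 22.1
t 9.475 meas [ 582.9 -129.5   71.1] yaw 1.6607 tilt [-2.e-04  6.e-04 -1.e+00] mach [-237.3  -26.8] gap 22.1 F [ 4.   0.1 -1.3]
offset [-0.07  0.12  0.06] spin -0.0003
```

```bash
python3 -m pendant '[{"offset":[0,-0.1,0],"spin":0},{"offset":[0,-0.1,0],"spin":0}]' 1 45
python3 -c "
from h import *
go(*m2w(-238,-28),70.5,T)"
```

```text
time: 9.72
ee_pos: [582.0, -129.7, 71.2]
tool_rot: [0.675, 0.738, 0.0, 0.0]
wrist_force: [4.3, -0.1, -0.7]
finger_gap: 21.8
t 9.725 meas [ 582.  -129.7   71.2] yaw 1.6605 tilt [-3.e-04  9.e-04 -1.e+00] mach [-237.4  -25.9] gap 21.8 F [ 4.3 -0.1 -0.7]
offset [-0.06  0.21  0.07] spin -0.0005
```

```bash
python3 -m pendant '[{"offset":[0,0.4,0],"spin":0},{"offset":[0,0.9,0],"spin":0},{"offset":[-2,0.9,0],"spin":0},{"offset":[-4,0.9,0],"spin":0},{"offset":[-6,0.9,0],"spin":0},{"offset":[-7.5,0.9,0],"spin":0},{"offset":[-7.8,0.9,0],"spin":0},{"offset":[-7.8,0.9,0],"spin":0}]' 1 45
python3 -c "
from h import *
from rig import imaging
go(*m2w(-238,-28),70.5,T)
for n in('top','scene'):
  a=imaging.capture(n)['color'][:,:,::-1];cv2.imwrite('pics/%s4.png'%n,a)
cv2.imwrite('pics/top4c.png',cv2.resize(cv2.imread('pics/top4.png')[190:300,150:350],None,fx=4,fy=4))
cv2.imwrite('pics/scene4c.png',cv2.resize(cv2.imread('pics/scene4.png')[150:300,290:490],None,fx=4,fy=4))
"
```

```text
time: 10.72
ee_pos: [597.6, -206.3, 70.9]
tool_rot: [0.675, 0.738, 0.0, -0.0]
wrist_force: [0.3, 0.8, -0.6]
finger_gap: 21.4
t 10.725 meas [ 597.6 -206.3   70.9] yaw 1.6608 tilt [ 2.e-04 -1.e-04 -1.e+00] mach [-315.1  -34.6] gap 21.4 F [ 0.3  0.8 -0.6]
offset [ 7.71 -0.66  0.04] spin -0.0002
```

View pics/top4c.png

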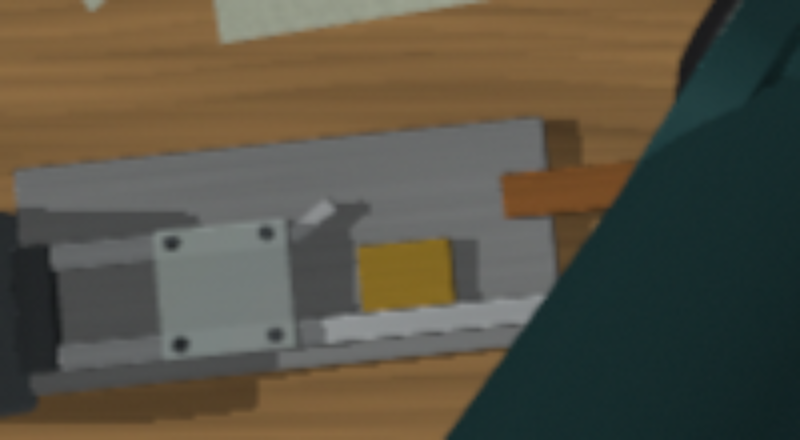

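View pics/scene4c.png

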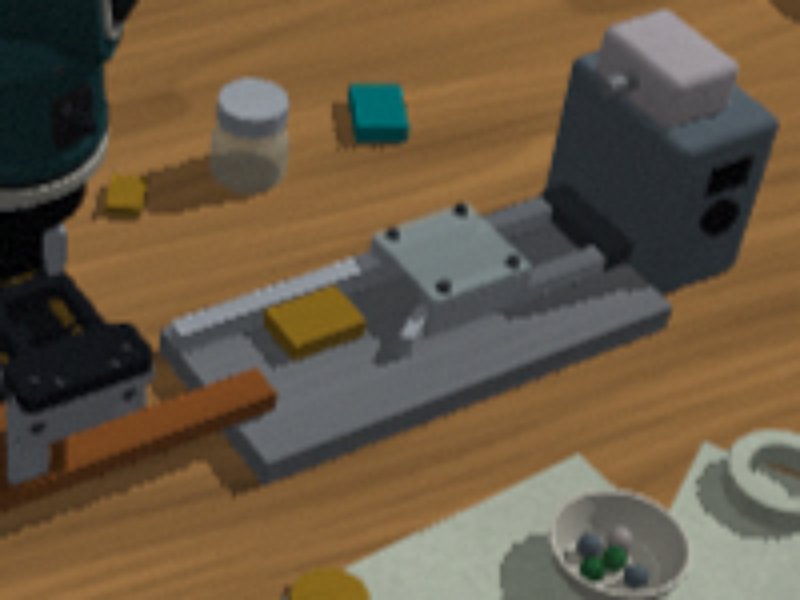

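The top view (crop (405,273)) shows the block flush against the fence and straight, with the stick behind it. I measure both.

```bash
cat > blk.py <<'E'
from h import *
import sys
def blk(f,z=34):
    a=cv2.imread(f)
    for c in comps(mask_brass(a)):
        r=rect("top",c,z);m=w2m(*r[0])
        if abs(m[1])<60 and -180<m[0]<110:
            b=cv2.boxPoints(r);e=[b[1]-b[0],b[2]-b[1]];L=max(e,key=lambda v:np.hypot(*v));an=(np.arctan2(L[1],L[0])-T+np.pi/2)%np.pi-np.pi/2
            print("block m",m.round(1),"size",np.round(r[1],1),"yaw",an.round(3))
E
python3 - <<'E'
from blk import *
blk("pics/top4.png")
q=lambda p:np.array(p)/4+[150,190]-.375
p=ray("top",q([[503,174],[504,218]]),37);print([w2m(*x[:2]).round(1) for x in p])
p=ray("top",q([[325,320],[540,296]]),36);print("fence",[w2m(*x[:2]).round(1) for x in p])
p=ray("top",q([[60,343],[50,245],[50,268]]),32);print("nest",[w2m(*x[:2]).round(1) for x in p])
go(*m2w(-315,3),70.5,T)
E
```

```text
block m [-98.7   1.7] size [33.2 47.9] yaw -0.006
[array([-156. ,  -46.5]), array([-154.2,  -22.8])]
fence [array([-53.6,  21.4]), array([-169.1,   20.8])]
nest [array([88.9, 18.7]), array([ 89.8, -34.2]), array([ 90.9, -21.9])]
t 10.825 meas [ 597.7 -205.7   71. ] yaw 1.6617 tilt [ 4.e-04 -0.e+00 -1.e+00] mach [-314.5  -34.7] gap 21.9 F [ 0.3 -0.4 -1. ]
offset [-0.05 -3.77  0.05] spin 0.0007
```

```bash
python3 -m pendant '[{"offset":[0,-1.2,0],"spin":0},{"offset":[0,-2.4,0],"spin":0},{"offset":[0,-3.4,0],"spin":0},{"offset":[0,-3.65,0.1],"spin":0},{"offset":[0,-3.65,0.1],"spin":0},{"offset":[0.8,-3.65,0.1],"spin":0},{"offset":[1.6,-3.65,0.1],"spin":0},{"offset":[2.2,-3.65,0.1],"spin":0},{"offset":[2.5,-3.65,0.1],"spin":0},{"offset":[2.5,-3.65,0.1],"spin":0}]' 1 45
python3 -c "
from h import *
go(*m2w(-200,2),70.5,T)"
```

```text
time: 12.08
ee_pos: [559.1, -184.7, 70.0]
tool_rot: [0.674, 0.738, -0.0, 0.0]
wrist_force: [0.8, 0.3, -0.5]
finger_gap: 21.6
t 12.075 meas [ 559.1 -184.7   70. ] yaw 1.6611 tilt [-1.e-04  1.e-04 -1.e+00] mach [-290.1    1.9] gap 21.6 F [ 0.8  0.3 -0.5]
offset [ 9.01 -0.01 -0.05] spin 0.0001
```

```bash
python3 -m pendant '[{"offset":[0.3,0,0],"spin":0},{"offset":[0.6,0,0],"spin":0},{"offset":[1,0,0],"spin":0},{"offset":[1.5,0,0],"spin":0},{"offset":[2,0,0],"spin":0},{"offset":[2.5,0,0],"spin":0},{"offset":[3,0,0],"spin":0},{"offset":[3.5,0,0],"spin":0},{"offset":[4,0,0],"spin":0},{"offset":[4,0,0],"spin":0}]' 1 45
python3 -c "
from blk import *
from rig import imaging
go(*m2w(-200,2),70.5,T)
for n in('top','scene'):
  a=imaging.capture(n)['color'][:,:,::-1];cv2.imwrite('pics/%s5.png'%n,a)
blk('pics/top5.png')
cv2.imwrite('pics/top5c.png',cv2.resize(cv2.imread('pics/top5.png')[190:300,150:350],None,fx=4,fy=4))
"
```

```text
time: 13.32
ee_pos: [555.4, -144.4, 70.0]
tool_rot: [0.674, 0.738, 0.0, -0.0]
wrist_force: [0.1, -0.0, -1.2]
finger_gap: 21.8
t 13.325 meas [ 555.4 -144.4   70. ] yaw 1.6615 tilt [ 4.e-04 -1.e-04 -1.e+00] mach [-249.6    1.9] gap 21.8 F [ 0.1 -0.  -1.2]
offset [ 4.96 -0.01 -0.05] spin 0.0005
block m [-64.5   1.6] size [33.2 48.3] yaw 0.004
```

View pics/top5c.png

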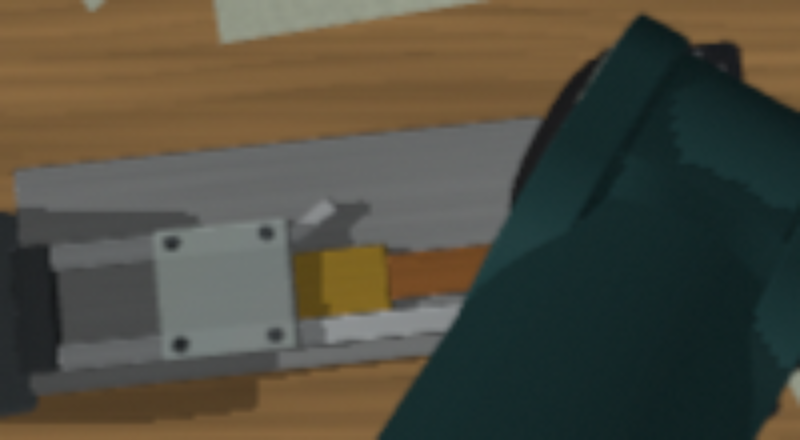

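The block is square at the mouth, with the tip on its rear face. I keep feeding.

```bash
python3 -m pendant '[{"offset":[0.4,0,0],"spin":0},{"offset":[0.9,0,0],"spin":0},{"offset":[1.4,0,0],"spin":0},{"offset":[1.9,0,0],"spin":0},{"offset":[2.4,0,0],"spin":0},{"offset":[2.9,0,0],"spin":0},{"offset":[3.4,0,0],"spin":0},{"offset":[3.9,0,0],"spin":0},{"offset":[4.4,0,0],"spin":0},{"offset":[4.8,0,0],"spin":0}]' 1 45
python3 -m pendant '[{"offset":[0.4,0,0],"spin":0},{"offset":[0.9,0,0],"spin":0},{"offset":[1.4,0,0],"spin":0},{"offset":[1.9,0,0],"spin":0},{"offset":[2.4,0,0],"spin":0},{"offset":[2.9,0,0],"spin":0},{"offset":[3.4,0,0],"spin":0},{"offset":[3.9,0,0],"spin":0},{"offset":[4.2,0,0],"spin":0}]' 1 45
python3 -c "
from h import *
go(*m2w(-120,2),70.5,T)"
```

```text
time: 14.68
ee_pos: [551.1, -96.9, 70.0]
tool_rot: [0.675, 0.738, -0.0, 0.0]
wrist_force: [0.1, -1.4, 0.2]
finger_gap: 21.3
time: 15.8
ee_pos: [547.3, -55.1, 70.0]
tool_rot: [0.675, 0.738, -0.0, 0.0]
wrist_force: [1.6, -0.9, -0.5]
finger_gap: 22.1
t 15.8 meas [547.3 -55.1  70. ] yaw 1.661 tilt [-1.e-04  0.e+00 -1.e+00] mach [-160.     1.9] gap 22.1 F [ 1.6 -0.9 -0.5]
offset [ 4.   -0.01 -0.05] spin -0.0
```

```bash
python3 -m pendant '[{"offset":[0.4,0,0],"spin":0},{"offset":[0.8,0,0],"spin":0},{"offset":[1.2,0,0],"spin":0},{"offset":[1.6,0,0],"spin":0},{"offset":[2,0,0],"spin":0},{"offset":[2.4,0,0],"spin":0},{"offset":[2.8,0,0],"spin":0},{"offset":[3.2,0,0],"spin":0},{"offset":[3.4,0,0],"spin":0},{"offset":[3.5,0,0],"spin":0}]' 1 45
python3 -c "
from blk import *
from rig import imaging
go(*m2w(-120,2),70.5,T)
for n in('top','scene'):
  a=imaging.capture(n)['color'][:,:,::-1];cv2.imwrite('pics/%s6.png'%n,a)
blk('pics/top6.png')
cv2.imwrite('pics/top6c.png',cv2.resize(cv2.imread('pics/top6.png')[190:300,100:300],None,fx=4,fy=4))
"
```

```text
time: 17.05
ee_pos: [544.2, -20.5, 70.0]
tool_rot: [0.675, 0.738, -0.0, 0.0]
wrist_force: [1.4, -1.5, -1.1]
finger_gap: 21.9
t 17.05 meas [544.2 -20.5  70. ] yaw 1.6609 tilt [-1.e-04 -0.e+00 -1.e+00] mach [-125.2    1.9] gap 21.9 F [ 1.4 -1.5 -1.1]
offset [ 0.52 -0.01 -0.05] spin -0.0001
block m [64.9  1.2] size [33.  37.1] yaw -0.005
```

View pics/top6c.png

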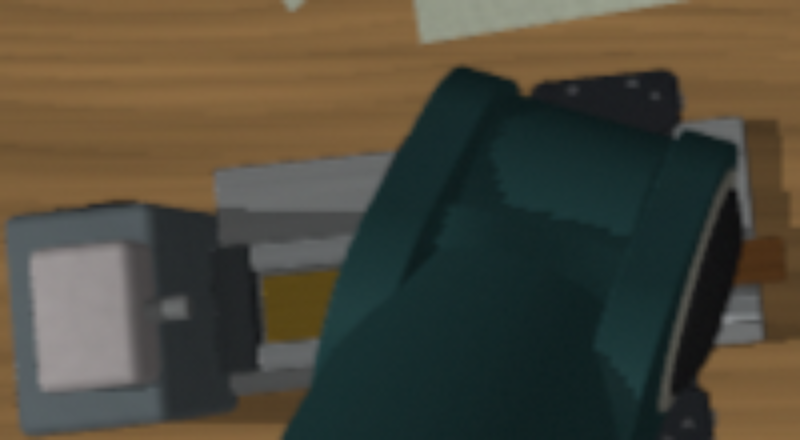

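Block now in the nest with a few mm left to the stop. I advance in small steps and watch the force.

```bash
python3 -m pendant '[{"offset":[0.1,0,0],"spin":0},{"offset":[0.2,0,0],"spin":0},{"offset":[0.3,0,0],"spin":0},{"offset":[0.3,0,0],"spin":0}]' 1 45; python3 -m pendant '[{"offset":[0.1,0,0],"spin":0},{"offset":[0.1,0,0],"spin":0}]' 1 45;python3 -m pendant '[{"offset":[0.1,0,0],"spin":0},{"offset":[0.1,0,0],"spin":0}]' 1 45
python3 -c "
from h import *
go(*m2w(-120,2),70.5,T)"
```

```text
time: 17.65
ee_pos: [543.9, -17.4, 70.0]
tool_rot: [0.675, 0.738, -0.0, -0.0]
wrist_force: [-0.1, -0.9, -0.9]
finger_gap: 22.1
time: 17.9
ee_pos: [543.8, -16.5, 70.0]
tool_rot: [0.675, 0.738, -0.0, -0.0]
wrist_force: [-0.3, 0.5, -0.7]
finger_gap: 21.9
time: 18.15
ee_pos: [543.7, -15.5, 70.0]
tool_rot: [0.675, 0.738, -0.0, -0.0]
wrist_force: [-0.5, -1.4, -0.4]
finger_gap: 21.5
t 18.15 meas [543.7 -15.5  70. ] yaw 1.6609 tilt [-0.e+00 -1.e-04 -1.e+00] mach [-120.2    1.9] gap 21.5 F [-0.5 -1.4 -0.4]
offset [ 0.02 -0.01 -0.05] spin -0.0001
```

```bash
for i in 1; do :; done; python3 -m pendant '[{"offset":[0.1,0,0],"spin":0},{"offset":[0.1,0,0],"spin":0}]' 1 45; python3 -m pendant '[{"offset":[0.1,0,0],"spin":0},{"offset":[0.1,0,0],"spin":0}]' 1 45
```

```text
time: 18.4
ee_pos: [543.7, -14.9, 70.1]
tool_rot: [0.675, 0.738, -0.0, 0.0]
wrist_force: [0.7, -4.1, 0.5]
finger_gap: 21.8
time: 18.65
ee_pos: [543.7, -14.8, 70.2]
tool_rot: [0.675, 0.738, -0.0, 0.001]
wrist_force: [1.2, -9.4, 1.6]
finger_gap: 21.8
```

```bash
python3 -c "
from blk import *
from rig import imaging
go(*m2w(-120,2),70.5,T)
a=imaging.capture('top')['color'][:,:,::-1];cv2.imwrite('pics/top7.png',a)
cv2.imwrite('pics/top7c.png',cv2.resize(a[220:300,130:230],None,fx=7,fy=7,interpolation=cv2.INTER_CUBIC))
"
```

```text
t 18.65 meas [543.7 -14.8  70.2] yaw 1.6599 tilt [-1.4e-03  5.0e-04 -1.0e+00] mach [-119.5    1.9] gap 21.8 F [ 1.2 -9.4  1.6]
offset [-0.05 -0.01 -0.03] spin -0.0011
```

View pics/top7c.png

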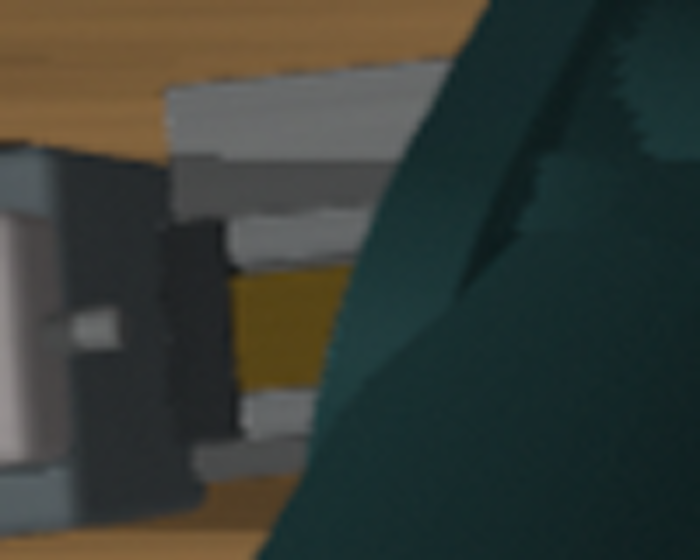

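The force rose to 9.4 N with motion stalled at the expected place, and the picture shows the block against the black stop (column 233 of the crop) with no gap. Now I withdraw.

```bash
python3 -m pendant '[{"offset":[-0.5,0,0],"spin":0},{"offset":[-1.5,0,0],"spin":0},{"offset":[-3,0,0],"spin":0},{"offset":[-5,0,0],"spin":0},{"offset":[-7.5,0,0],"spin":0},{"offset":[-10,0,0],"spin":0},{"offset":[-12.5,0,0],"spin":0},{"offset":[-14.5,0,0],"spin":0},{"offset":[-15,0,0],"spin":0},{"offset":[-15,0,0],"spin":0}]' 1 45
python3 -c "
from h import *
from rig import imaging
go(540,-284,103,.828)
for n in('top','scene'):
  a=imaging.capture(n)['color'][:,:,::-1];cv2.imwrite('pics/%s8.png'%n,a)
"
```

```text
time: 19.95
ee_pos: [557.0, -162.9, 69.9]
tool_rot: [0.675, 0.738, 0.0, -0.0]
wrist_force: [-0.1, -0.0, -0.5]
finger_gap: 21.9
t 19.95 meas [ 557.  -162.9   69.9] yaw 1.6607 tilt [ 2.e-04 -2.e-04 -1.e+00] mach [-268.2    2. ] gap 21.9 F [-0.1 -0.  -0.5]
offset [-11.91  -2.78  -3.31] spin 0.8327
```

View pics/top8.png

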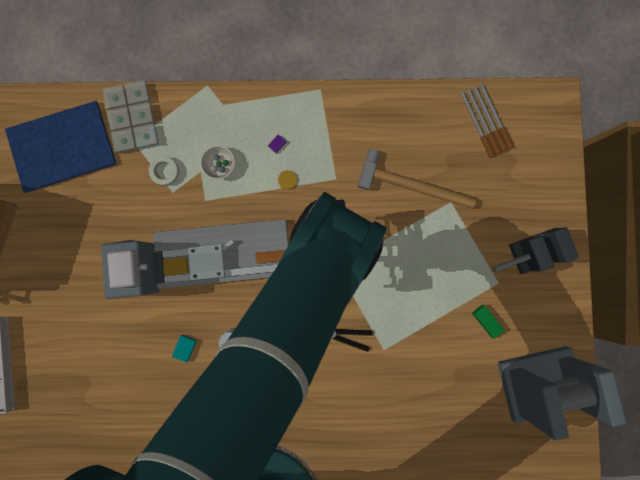

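View pics/scene8.png

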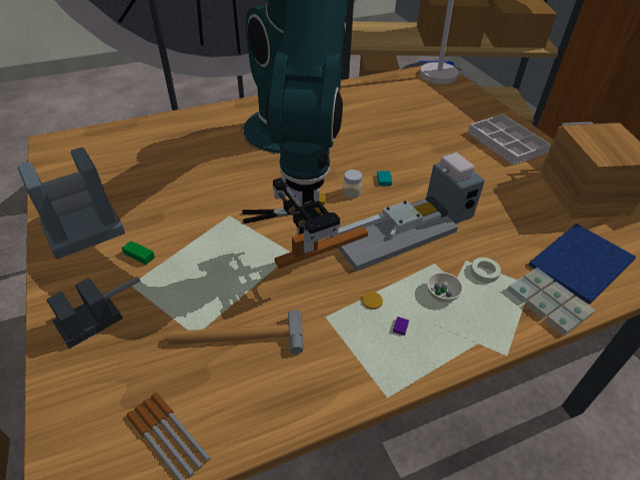

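The block is in the nest at (176,266) and the stick is out of the channel. I measure the block before leaving.

```bash
python3 -c "
from h import *
a=cv2.imread('pics/top8.png');h=cv2.cvtColor(a,cv2.COLOR_BGR2HSV);m=cv2.inRange(h,(16,130,40),(34,255,255))
m[:255]=0;m[280:]=0;m[:,:155]=0;m[:,200:]=0
c=comps(m)[0];r=rect('top',c,34);print(cv2.boundingRect(c),[w2m(*p).round(1) for p in cv2.boxPoints(r)])
cv2.imwrite('pics/top8c.png',cv2.resize(a[225:305,130:230],None,fx=7,fy=7,interpolation=cv2.INTER_CUBIC))
b=cv2.imread('pics/scene8.png');cv2.imwrite('pics/scene8c.png',cv2.resize(b[180:250,380:490],None,fx=7,fy=7,interpolation=cv2.INTER_CUBIC))
"
```

```text
(163, 258, 25, 18) [array([91. , 17.9]), array([39.4, 19.3]), array([ 38.4, -15.1]), array([ 90. , -16.6])]
```

View pics/top8c.png

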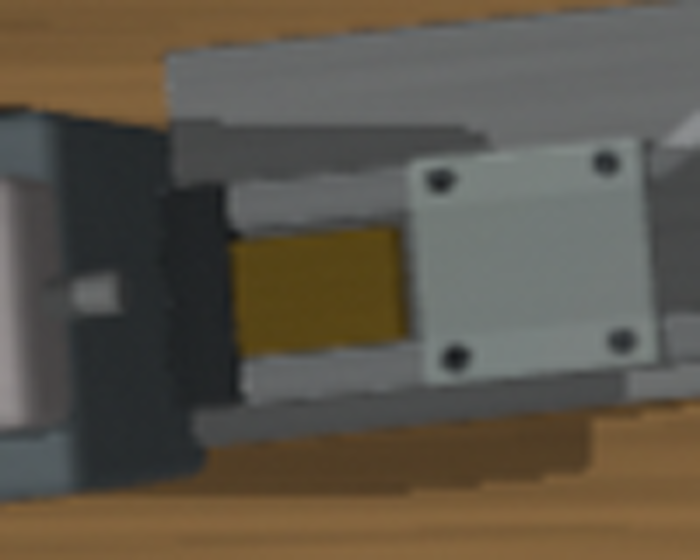

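View pics/scene8c.png

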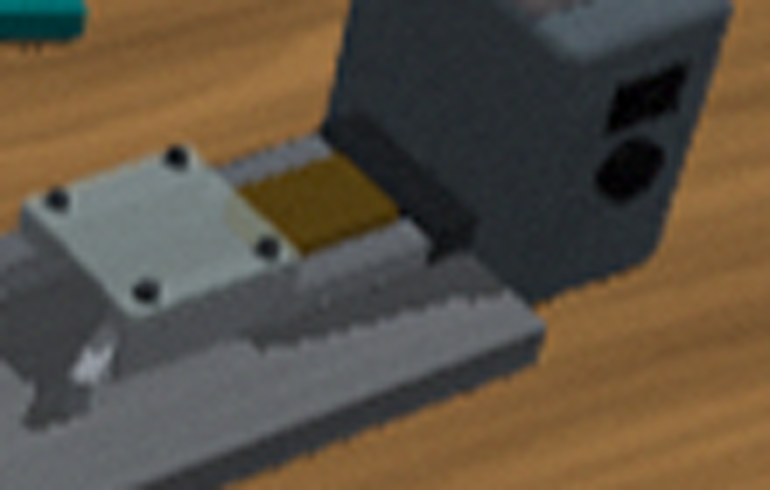

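The block spans x 39–90.5, so it is fully home. Next I lift, swing back and lay the stick where it came from.

```bash
python3 -m pendant '[{"offset":[-1,0,-0.5],"spin":0},{"offset":[-2.5,0,-1.5],"spin":0},{"offset":[-4.5,0,-2.5],"spin":0.1},{"offset":[-6.5,-0.5,-3.3],"spin":0.22},{"offset":[-8.5,-1,-3.3],"spin":0.36},{"offset":[-10.2,-1.6,-3.3],"spin":0.5},{"offset":[-11.3,-2.2,-3.3],"spin":0.64},{"offset":[-11.9,-2.7,-3.3],"spin":0.77},{"offset":[-11.9,-2.78,-3.3],"spin":0.833},{"offset":[-11.9,-2.78,-3.3],"spin":0.833}]' 1 45
python3 -c "
from h import *
go(540,-284,48.5,.828)"
```

```text
time: 21.3
ee_pos: [540.0, -284.8, 103.6]
tool_rot: [0.916, 0.402, 0.0, 0.0]
wrist_force: [0.1, 0.3, -1.1]
finger_gap: 21.5
t 21.3 meas [ 540.  -284.8  103.6] yaw 0.8278 tilt [-1.e-04  6.e-04 -1.e+00] mach [-388.1   29.9] gap 21.5 F [ 0.1  0.3 -1.1]
offset [ 0.06 -0.06  5.51] spin -0.0002
```

```bash
python3 -m pendant '[{"offset":[0,0,1.5],"spin":0},{"offset":[0,0,3],"spin":0},{"offset":[0,0,4.3],"spin":0},{"offset":[0,0,5],"spin":0},{"offset":[0,0,5.3],"spin":0},{"offset":[0,0,5.5],"spin":0},{"offset":[0,0,5.5],"spin":0}]' 1 45
python3 -c "
from h import *
from rig import imaging
go(540,-284,48,.828)
a=imaging.capture('scene')['color'][:,:,::-1];cv2.imwrite('pics/s9.png',cv2.resize(a[190:310,180:350],None,fx=4,fy=4))
"
```

```text
time: 22.18
ee_pos: [540.2, -284.1, 48.3]
tool_rot: [0.916, 0.402, 0.0, 0.0]
wrist_force: [-0.1, -0.4, -0.4]
finger_gap: 21.6
t 22.175 meas [ 540.2 -284.1   48.3] yaw 0.8279 tilt [ 1.e-04  5.e-04 -1.e+00] mach [-387.4   29.6] gap 21.6 F [-0.1 -0.4 -0.4]
offset [-0.01 -0.02  0.03] spin -0.0001
```

View pics/s9.png

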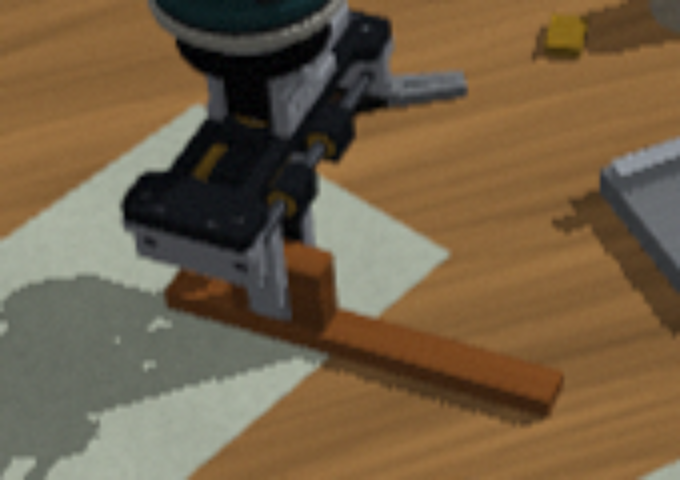

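The stick is at bench level; I release it and lift away.

```bash
python3 -m pendant '[{"offset":[0,0,0.03],"spin":0},{"offset":[0,0,0.03],"spin":0},{"offset":[0,0,0.03],"spin":0},{"offset":[0,0,0.03],"spin":0},{"offset":[0,0,0.03],"spin":0},{"offset":[0,0,0.03],"spin":0},{"offset":[0,0,0.03],"spin":0},{"offset":[0,0,0.03],"spin":0}]' 0 && python3 -m pendant '[{"offset":[0,0,-1.5],"spin":0},{"offset":[0,0,-4],"spin":0},{"offset":[0,0,-8],"spin":0},{"offset":[0,0,-12],"spin":0},{"offset":[0,0,-16],"spin":0},{"offset":[-4,0,-18],"spin":0},{"offset":[-8,0,-18],"spin":0},{"offset":[-12,0,-18],"spin":0},{"offset":[-14,0,-18],"spin":0},{"offset":[-14,0,-18],"spin":0}]' 0
python3 -c "
from h import *
from rig import imaging
for n in('top','scene'):
  a=imaging.capture(n)['color'][:,:,::-1];cv2.imwrite('pics/%s10.png'%n,a)
"
```

```text
time: 23.22
ee_pos: [540.0, -284.0, 47.7]
tool_rot: [0.916, 0.402, -0.0, 0.0]
wrist_force: [-1.2, 0.5, -0.4]
finger_gap: 93.3
time: 24.48
ee_pos: [444.8, -387.7, 228.3]
tool_rot: [0.916, 0.401, 0.0, 0.0]
wrist_force: [0.5, -0.0, 0.3]
finger_gap: 93.8
```

View pics/scene10.png

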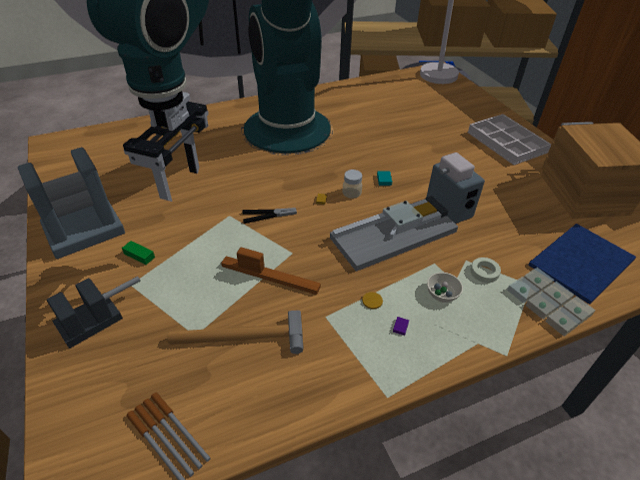

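View pics/top10.png

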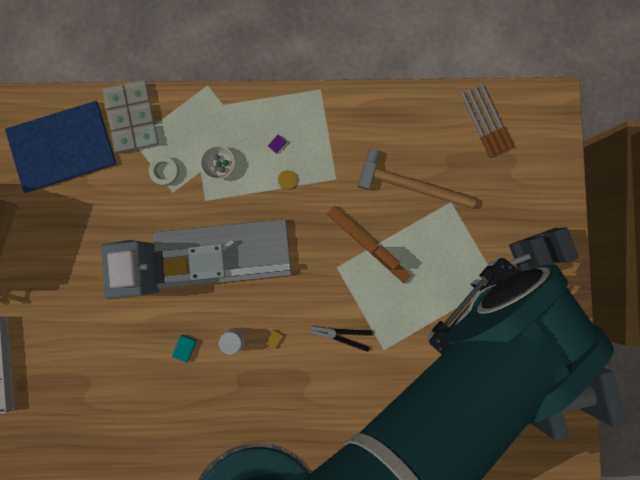

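The block sits in the nest at (175,266), the stick lies at (370,245), the other things are unmoved, and the gripper is clear in the air. Handing in.

```bash
python3 -c "
from rig import env
print(env.hand_in())"
```

```text
the job is handed in; nothing more can be done
None
```

The brass block is fully home in the nest, and the stick is lying on the bench where it started, about 100 mm clear of the machine. I handed the job in at about 24.6 s, well inside the 67 s limit.

- **Feeding the block:** I squared the block against the fence with the side of the stick. I then fed it under the guard with the tip until the force rose to 9.4 N and it stopped moving, at the position where the block should be home.
- **Block check:** After I drew the stick out, the top view put the block at machine x of about 39 to 90.5 mm, with the end stop at 90 mm. Neither camera showed a gap at the stop.
- **Other checks:** In the last pictures the stick is flat and released, and the other things on the bench look unmoved by eye. The gripper is open and touching nothing. The highest of the wrist-force readings I saw, taken at the end of each move, was about 10 N.
- **Disagreements:** The fence contact came 1–2 mm further over than my machine model predicted, which is within the camera calibration. The first approach to the stick stopped about 17 mm short, and I corrected it before descending. No check failed.

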